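# Set the dish lift four clicks up and hold the lever

## Robot

A 6-joint arm with a two-finger parallel gripper is mounted at the origin on the work surface. World frame = base frame: x ahead of the robot, y to its left, z up, the work surface at z = 0. Lengths are in m, angles in rad, forces in N, time in s.
With the tool pointing down it reaches from about 0.35 to 0.975 m from the base axis. Payload 4.9 kg.
Tool frame: the origin (TCP) lies at the very end of the fingers, on their centre line; the grasp point (between the pads) lies 19 mm behind it; z points along the fingers, y is the line along which they close (so a half turn about z gives the same grasp; the last joint's range is limited). The gripper opens to 85 mm and grips with 20 to 120 N. Pads are 22 mm wide; open, the fingers measure 114 mm over their backs; the gripper's body (76 mm by 85 mm) begins 54 mm behind the grasp point. The pads swing forward as they close: fully open they stand 13 mm farther back than shut.
Start: joints at [-1.35, 0.053, 1.613, -0, 1.476, -0.119], TCP at [0.208, -0.589, 0.231] pointing down, gripper open.
Joint ranges: [-3.01, 3.01], [-1.01, 2.22], [0.06, 2.58], [-1.02, 4.17], [0.09, 2.62], [-3.14, 3.14]. Speed limits (rad/s): [2.57, 2.57, 3.14, 3.14, 3.14, 3.14].

## Interface

Orientations are given as a rotation vector (axis times angle).
In Python, from station import * gives the robot as it stands.
- The arm moves only by the shell command python3 -m crank 'ROWS' [OPENING] [FORCE]. ROWS is JSON, a list of rows, each an object with "offset": the shift along the tool's x, y, z in m, a list of three; "twist": the turn, a rotation vector about the tool's x, y, z in degrees, a list of three. In form: [{"offset": [x, y, z], "twist": [rx, ry, rz]}, ...]. A call has 1 to 20 rows; each row is the pose to reach, as a shift and turn from the pose commanded when the call began, along the tool's axes at that moment; what a row does not reach only later rows make up. A row lasts 1/8 s, in which the tool goes at most 62.5 mm and 10.7 degrees, less where a joint would pass 70% of its speed; a pose out of reach is approached as far as the arm can. A call with a gripper value outside its range is refused whole. OPENING is the opening, from 0 (shut) to 1 (fully open), set as the call begins (- or left out, the last holds). The fingers move at their own pace and stop on an object; FORCE is the grip in N (left out, the last holds). Time passes only in rows, so rows that repeat a pose let the fingers close. It gives the time, the measured TCP pose, the force, the opening and the grip force at its end, in the units of the state.
- get_obs(): the state, without advancing time (a new reading comes with each control period).
- get_image(name): name is "side" or "top"; returns the picture (420x560x3 uint8, red, green, blue); there is no depth.
- get_calibration(name): a dict with "intrinsics" (3x3 intrinsics, pixels), "world_from_camera" (4x4, takes a point from camera to world coordinates). Camera axes: x right, y up, looking along -z (the intrinsics and any distortion apply to the point x, -y, -z); pixel columns grow to the right and rows downward; lengths in m; the calibration is good to about 2 mm. A picture is of the moment at which its call begins. get_calibration takes no time and is no camera call.
- finish_job(): hands the job in; it is judged then, once.
Trained networks look in the newest picture that a camera, given by its name, has taken for a name from the list of things; names that differ only in an ending like _2 or _b are one class to them, and where a whole thing is asked for, a point or a joint stands for the part that bears it (a point fixed in the world has none). Each returns a list of dicts, best first, with "confidence" (0 to 1); they miss things now and then, are a little off and sometimes report something else, mostly with a low value. They report only what shows in the picture. A call takes as long as a camera call.
- cut_out(query, camera): "region" (420x560 bool, what is visible of it) and "rect" ([centre column, centre row, width, height] in pixels, round what is visible of it).
The state is a dict: "t": time; "q": joint angles; "dq": joint speeds; "effort": joint torques, N m; "tool_pos": TCP position; "tool_rot": TCP orientation; "contact_force": force on the tool from outside, world axes, zero at the start; "wrist_torque": the same for the moment, N m; "opening": finger opening in m; "grip_force": force on a finger pad.
Only numpy, scipy, OpenCV 4.12 (cv2) and the standard library are available. Lean on these libraries where they do the work, as an engineer would, in place of code of your own. Each camera call takes 0.05 s, during which the arm holds its last target. There are 200 camera calls.

## Task

The click lift under the viewing head was left at some unknown height. Press its release button down and keep it down until the ratchet lever has swung all the way back to its bottom stop, then let the button up and swing the lever forward by its upright post exactly four clicks from the stop, which brings the culture dish into focus. Finish while still holding the lever post there, at the fourth click, with the other things on the bench left where they are.

Things in the scene. Friction and masses are not known exactly. Their poses are not given: they have to be found in the camera images.
- lift: click lift fixed to the bench: white base, 170 mm (its x, -50 to +120) by 360 mm (its y, -235 to +125), 30 mm high. Origin: on the bench under the lever's vertical pivot. Viewing head at its -y end, on a column; leave it alone
- lens (a point): centre of the viewing head's lens, 134 mm above the bench, at x 55, y -155 mm of the lift; the head is 42 mm thick and ends 220 mm up, its column stands at x 100, y -215 mm. Under it a dish on a 110 mm square steel stage (62 to 80 mm up with the lever at its stop) rises 2.75 mm a click; do not touch it
- lever (a joint): ratchet lever angle, rad: 0 at its stop, growing anticlockwise seen from above, to 1.42. A pawl clicks in at 0.22, 0.44, 0.66, 0.88, 1.10, 1.32 and bars the way back. Push at the post: 1.5 N (stop) to 3 N (end) of spring; 2 to 4 N more from 0.14 rad before a click, peaking 0.1 rad before; it then falls to about 0 and is back at the spring's 1.5 to 3 N once the pawl has snapped in. With the button held down it swings back in 1 to 3 s
- lever_post (a point): on the axis of the lever's upright round steel post, 85 mm above the bench. The post is 16 mm thick, 52 mm (top of the flat arm that carries it) to 100 mm above the bench, 125 mm from the pivot. At lever angle q it lies, seen from the pivot, in direction 2.4316 + q rad anticlockwise from the lift's x axis
- release_top (a point): centre of the top of the round black release button, 26 mm across, 66 mm above the bench when up, pressed straight down; at x 0, y 98 mm of the lift, beside the lever's disc with its pins
- release (a joint): travel of the release button, m: 0 up, 0.008 fully down. About 3.5 N starts it, 7.5 N holds it fully down; the pawl is clear from 0.0065. It dips by itself, by 0.006, as the lever passes a click
- tape: bystander: roll of paper tape lying flat, 96 mm across, 24 mm high; origin under its centre
- spare_dish: bystander: spare open culture dish lying on the bench, 90 mm across, 14 mm high; origin under its centre
- tally: bystander: small round steel hand tally counter, 46 mm across, 28 mm high; origin under its centre
- marker: bystander: white marker pen with a grey cap lying flat, 140 mm by 14 mm; origin under its centre, length along its x
- pen: bystander: silver-grey pen lying flat, 140 mm by 12 mm; origin under its centre, length along its x
- reagent: bystander: amber reagent bottle, 70 mm across, about 150 mm high; origin under its centre

How it is judged:
On the way, in this order (a step that is already met when the one before it is completed fails the run):
1. with the release button pressed, the lever has swung back to its bottom stop (value of joint lever below 0.05 rad and value of joint release above 0.003 m), for 0.1 s.
2. the button is up again with the lever still at its stop (value of joint lever below 0.05 rad and value of joint release below 0.0015 m), for 0.1 s.
3. the lever has been swung forward to the fourth click and is held there (value of joint lever between 0.85 and 0.99 rad and contact force between the fingers and lever above 0.5 N), for 0.2 s.
At the end, for the whole second after the job is handed in: The lever is at the fourth click from its stop (joint 0.85 to 0.99 rad: in the fourth click or less than half a click beyond it, still), the gripper's fingers are holding or pressing it with more than 0.5 N, the robot is off the release button, and no bystander has moved more than 30 mm (all of step 3 and velocity of joint lever between -0.05 and 0.05 rad/s and contact force between each of the arm, the fingers and release below 0.5 N and distance of each of tape, spare_dish, tally, marker, pen, reagent from where it was at the start of the episode below 0.03 m); the arm keeps its last pose, push and grip.
It fails at once if a bystander is pushed away (over 30 mm) (distance of any of tape, spare_dish, tally, marker, pen, reagent from where it was at the start of the episode above 0.03 m).
It fails at once if the dish stage is handled (contact force between any of the fingers, the arm and stage above 2 N).
It also fails if it takes over 58 s, if anything falls off the work surface, if the arm or the gripper's body presses on something with over 40 N, if the wrist force passes 120 N, or if a joint passes its speed limit or range.

## Working session

There is one attempt and no reset: what is moved stays moved. The work goes in short steps, Python scripts to look and compute and a shell command to move; the robot and the scene stay as the last step left them, time stands still between calls to the robot, and variables do not carry over. Pictures are saved under pics/ and viewed, at most 10 in all, crops included, and the job is handed in when it is done.

```bash
mkdir -p pics; ls
cat > h.py <<'E'
from station import *
import numpy as np, cv2
from scipy.spatial.transform import Rotation as R
def cal(n):
    c=get_calibration(n); return np.array(c["intrinsics"]),np.array(c["world_from_camera"])
def ray(n,u,v):
    K,T=cal(n); d=np.linalg.inv(K)@[u,v,1]; d=T[:3,:3]@(d*[1,-1,-1]); return T[:3,3],d
def at_z(n,u,v,z):
    o,d=ray(n,u,v); return o+d*(z-o[2])/d[2]
def proj(n,p):
    K,T=cal(n); q=T[:3,:3].T@(np.array(p)-T[:3,3]); q=K@(q*[1,-1,-1]); return q[:2]/q[2]
E
python3 - <<'E'
from h import *
for n in ("top","side"):
    im=get_image(n); cv2.imwrite(f"pics/{n}0.png",im[:,:,::-1])
    K,T=cal(n); print(n,K.round(1).tolist(),T.round(3).tolist())
    for q in ("lift","lever_post","release_top","lever"):
        for d in cut_out(q,n)[:2]:
            print(q,round(d["confidence"],2),np.round(d["rect"],1), [at_z(n,d["rect"][0],d["rect"][1],z).round(3)[:2].tolist() for z in (0.03,0.066,0.085)])
o=get_obs(); print(o)
E
```

```text
pics
top [[472.9, 0.0, 274.1], [0.0, 472.9, 206.7], [0.0, 0.0, 1.0]] [[0.007, 0.997, -0.082, 0.447], [-1.0, 0.007, 0.008, -0.04], [0.008, 0.082, 0.997, 1.74], [0.0, 0.0, 0.0, 1.0]]
lift 0.57 [253.3 204.9 103.7  66.3] [[0.593, 0.022], [0.59, 0.021], [0.588, 0.02]]
lever_post 0.56 [231.4 217.2  28.9  49.3] [[0.548, 0.101], [0.546, 0.098], [0.544, 0.096]]
lever 0.57 [230.8 216.1  32.9  51.8] [[0.552, 0.103], [0.549, 0.1], [0.548, 0.098]]
side [[538.7, 0.0, 282.7], [0.0, 538.7, 211.2], [0.0, 0.0, 1.0]] [[-0.883, 0.354, -0.307, 0.094], [-0.469, -0.66, 0.587, 0.844], [0.006, 0.663, 0.749, 1.25], [0.0, 0.0, 0.0, 1.0]]
lift 0.81 [252.7 228.8 128.4 152.9] [[0.639, -0.01], [0.623, 0.015], [0.615, 0.029]]
lever_post 0.98 [255.9 267.2  54.7  54.4] [[0.562, 0.105], [0.548, 0.127], [0.541, 0.139]]
release_top 0.47 [229.9 282.2  12.6  15.9] [[0.6, 0.182], [0.585, 0.201], [0.577, 0.212]]
lever 0.57 [258.2 269.8  50.6  55.1] [[0.552, 0.11], [0.539, 0.132], [0.532, 0.143]]
{'t': 0.5, 'q': array([-1.35000022e+00,  5.27250484e-02,  1.61293810e+00, -2.22360948e-05,
        1.47601883e+00, -1.18998427e-01]), 'dq': array([ 0.00167898, -0.00063011, -0.00060753,  0.0021962 ,  0.00073263,
       -0.00020435]), 'effort': array([-2.11338283e-04, -3.93219995e+01, -3.70026183e+01, -8.07502784e-05,
        1.37416326e-03,  7.90938685e-06]), 'tool_pos': array([ 0.2082947 , -0.58922553,  0.23126524]), 'tool_rot': array([-3.09627308e+00, -5.31172292e-01,  4.18637207e-05]), 'contact_force': array([ 0.35181632,  0.12996075, -0.73515735]), 'wrist_torque': array([ 0.02227395, -0.03125419, -0.00017226]), 'grip_force': 0.0, 'opening': 0.08597265471990104}
```

Run:
```python
import cv2
a=cv2.imread("pics/top0.png")[100:330,130:400]; cv2.imwrite("pics/topc.png",cv2.resize(a,None,fx=2.6,fy=2.6,interpolation=cv2.INTER_CUBIC))
a=cv2.imread("pics/side0.png")[110:340,150:400]; cv2.imwrite("pics/sidec.png",cv2.resize(a,None,fx=2.6,fy=2.6,interpolation=cv2.INTER_CUBIC))
```

```text
(no output)
```

View pics/topc.png

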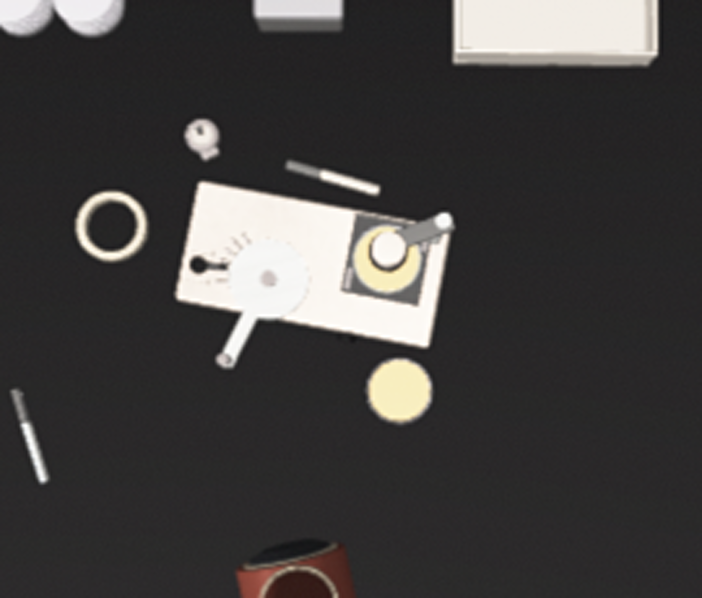

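View pics/sidec.png

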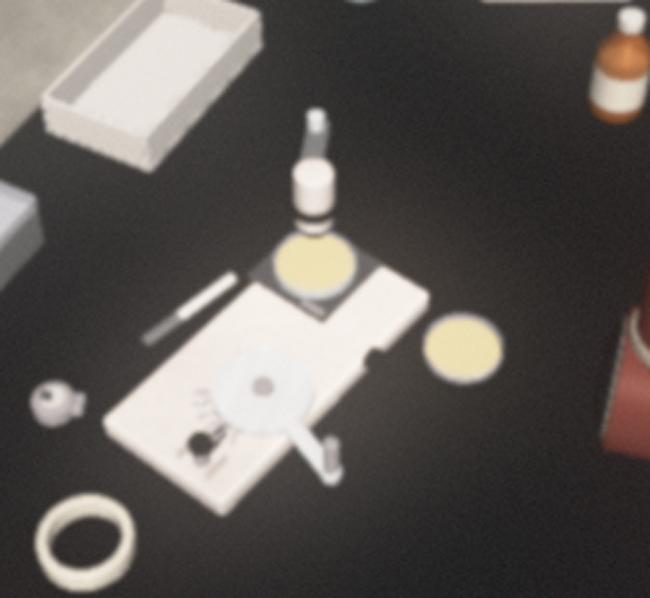

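The top crop shows the base corners at (200,182), (430,347) and (177,299), the black button at (199,264), the post top at (226,360) and the lever arm pointing away from the head. In the side crop the button is at (200,443), the post top at (332,440) and the corners at (105,420), (223,512) and (428,295). I'll fit the lift pose to these points.

```bash
cat > fit.py <<'E'
from h import *
from scipy.optimize import least_squares
def T(x,y,a,p): c,s=np.cos(a),np.sin(a); return np.array([x+c*p[0]-s*p[1],y+s*p[0]+c*p[1],p[2]])
def post(q,z=.1): a=2.4316+q; return [.125*np.cos(a),.125*np.sin(a),z]
t=lambda u,v:(130+u/2.6,100+v/2.6); s=lambda u,v:(150+u/2.6,110+v/2.6)
obs=[("top",t(200,182),(.12,.125,.03)),("top",t(177,299),(-.05,.125,.03)),("top",t(430,347),(-.05,-.235,.03)),
("top",t(199,264),(0,.098,.066)),("top",t(225,361),None),
("side",s(105,420),(.12,.125,.03)),("side",s(223,512),(-.05,.125,.03)),("side",s(428,295),(-.05,-.235,.03)),
("side",s(200,441),(0,.098,.066)),("side",s(332,440),None)]
def f(v): return np.concatenate([proj(n,T(*v[:3],p if p else post(v[3])))-uv for n,uv,p in obs])
r=least_squares(f,[.6,.05,-.187,.5],loss="soft_l1")
if __name__=="__main__":
    print(r.x.round(4)); print(f(r.x).reshape(-1,2).round(1).tolist())
    v=r.x
    print("button",T(*v[:3],(0,.098,.066)).round(4),"post now",T(*v[:3],post(v[3],.085)).round(4))
    for q in (0,.22,.44,.66,.88,.93): print(q,T(*v[:3],post(q,.085)).round(4))
    print("lens",T(*v[:3],(.055,-.155,.134)).round(3),"column",T(*v[:3],(.1,-.215,.2)).round(3))
    o=get_obs(); M=R.from_rotvec(o["tool_rot"]).as_matrix(); print(M.round(3), "btn in tool", (M.T@(T(*v[:3],(0,.098,.066))-o["tool_pos"])).round(4))
E
python3 fit.py
```

```text
[ 0.5802  0.097  -0.1725  0.4295]
[[-2.0, -0.1], [-2.1, 0.6], [-1.4, -0.0], [-1.9, 1.0], [-1.9, 0.1], [-1.1, -1.8], [0.0, -4.4], [0.8, -2.9], [0.5, -1.4], [0.3, -0.7]]
button [0.597  0.1935 0.066 ] post now [0.4678 0.1517 0.085 ]
0 [0.5008 0.1935 0.085 ]
0.22 [0.4816 0.1739 0.085 ]
0.44 [0.4672 0.1505 0.085 ]
0.66 [0.4583 0.1246 0.085 ]
0.88 [0.4552 0.0973 0.085 ]
0.93 [0.4553 0.091  0.085 ]
lens [ 0.608 -0.065  0.134] column [ 0.642 -0.132  0.2  ]
[[ 0.943  0.333 -0.   ]
 [ 0.333 -0.943  0.   ]
 [-0.    -0.    -1.   ]] btn in tool [ 0.6274 -0.6084  0.1653]
```

```bash
python3 - <<'E'
from h import *
for n,(c,r),w in (("top",(206.5,201.5),7),("side",(227,280),10)):
    g=cv2.cvtColor(cv2.imread(f"pics/{n}0.png"),cv2.COLOR_BGR2GRAY).astype(float)
    c0,r0=int(c),int(r); p=g[r0-w:r0+w+1,c0-w:c0+w+1]; print(n,c0-w,r0-w); print(p.astype(int))
E
sed -i 's/(223,512),(-.05,.125,.03)/(223,512),(-.05,.125,.0)/; s/s(428,295),(-.05,-.235,.03)/s(428,295),(-.05,-.235,.0)/; s/("side",s(105,420),(.12,.125,.03)),//' fit.py; python3 fit.py
```

```text
top 199 194
[[ 34  53 153 234 247 245 245 244 245 245 245 244 244 244 244]
 [ 33  66 189 247 247 245 245 244 245 245 245 244 244 243 244]
 [ 34  75 195 247 243 238 240 244 247 246 246 245 238 237 244]
 [ 40 101 207 247 247 244 243 240 237 234 237 239 225 223 243]
 [ 50 138 227 247 234 183 154 148 182 227 243 241 231 233 245]
 [ 63 181 244 240 185  92  57  57  92 154 224 246 244 244 244]
 [ 71 197 250 224 110  42  34  35  41  71 134 180 210 231 238]
 [ 76 197 249 217  76  31  38  39  36  39  65 100 129 146 150]
 [101 207 247 216  79  31  37  39  39  36  58  87  98  98  92]
 [138 227 246 227 134  56  35  36  35  49 105 142 137 130 133]
 [179 244 247 243 215 134  73  60  71 127 203 239 239 232 227]
 [194 247 245 244 242 225 191 173 195 235 243 246 245 244 244]
 [191 245 245 245 244 242 241 239 241 245 244 243 244 243 243]
 [203 243 240 238 242 242 246 246 245 245 238 235 242 236 217]
 [224 244 242 241 241 239 241 240 236 238 224 222 242 237 224]]
side 217 270
[[236 236 236 237 237 237 236 234 231 225 220 223 228 230 231 227 219 214
  223 228 232]
 [235 235 236 236 235 235 235 235 232 22
[... 1591 characters left out ...]
 227 217 209 205 209 211 215 215 209 208 213
  220 227 231]
 [235 236 237 236 235 234 233 232 228 225 223 223 219 214 208 207 210 219
  227 231 232]]
[ 0.5824  0.0923 -0.1739  0.4245]
[[-0.6, -0.8], [-0.8, -0.0], [-0.1, -0.5], [-0.6, 0.3], [-0.7, -0.6], [0.8, -0.1], [0.4, 2.3], [0.7, -3.1], [0.2, -2.3]]
button [0.5994 0.1889 0.066 ] post now [0.4704 0.1478 0.085 ]
0 [0.5032 0.189  0.085 ]
0.22 [0.484  0.1694 0.085 ]
0.44 [0.4695 0.146  0.085 ]
0.66 [0.4606 0.1201 0.085 ]
0.88 [0.4574 0.0928 0.085 ]
0.93 [0.4576 0.0866 0.085 ]
lens [ 0.61  -0.07   0.134] column [ 0.644 -0.137  0.2  ]
[[ 0.943  0.333 -0.   ]
 [ 0.333 -0.943  0.   ]
 [-0.    -0.    -1.   ]] btn in tool [ 0.6281 -0.6032  0.1653]
```

Run:
```python
from h import *
def tri(a,b):
    A=[];B=[]
    for n,uv in (("top",a),("side",b)):
        o,d=ray(n,*uv); d/=np.linalg.norm(d); P=np.eye(3)-np.outer(d,d); A.append(P);B.append(P@o)
    x,res,*_=np.linalg.lstsq(np.vstack(A),np.concatenate(B),rcond=None); return x.round(4),np.sqrt(res).round(4)
print("button",tri((206.1,201.3),(226.9,280)),at_z("top",206.1,201.3,.066),at_z("side",226.9,280,.066))
print("post",tri((130+226/2.6,100+360/2.6),(150+332/2.6,110+440/2.6)),at_z("top",130+226/2.6,100+360/2.6,.1),at_z("side",150+332/2.6,110+440/2.6,.1))
for n,c in (("top",[(200,182),(177,299),(430,347)]),):
    for u,v in c: print(at_z(n,130+u/2.6,100+v/2.6,.03))
for u,v in [(105,420),(223,512),(428,295),(223,500),(428,285)]:
  for z in(0,.03): print("side",u,v,z,at_z("side",150+u/2.6,110+v/2.6,z))
```

```text
button (array([0.6025, 0.1904, 0.0498]), array([0.0006])) [0.60143007 0.18835064 0.066     ] [0.59529011 0.19904684 0.066     ]
post (array([0.4707, 0.1459, 0.0869]), array([0.0015])) [0.46959283 0.14396348 0.1       ] [0.46742261 0.15410479 0.1       ]
[0.71938105 0.19238419 0.03      ]
[0.55477344 0.22132631 0.03      ]
[ 0.49054224 -0.13100502  0.03      ]
side 105 420 0 [0.7289273  0.18729139 0.        ]
side 105 420 0.03 [0.71369501 0.20305062 0.03      ]
side 223 512 0 [0.55657409 0.22544566 0.        ]
side 223 512 0.03 [0.54547753 0.24028935 0.03      ]
side 428 295 0 [ 0.49747241 -0.13803188  0.        ]
side 428 295 0.03 [ 0.48779404 -0.11446629  0.03      ]
side 223 500 0 [ 5.64027319e-01  2.13165698e-01 -2.22044605e-16]
side 223 500 0.03 [0.55275192 0.22830406 0.03      ]
side 428 285 0 [ 0.5041542 -0.1519131  0.       ]
side 428 285 0.03 [ 0.4943155  -0.12801442  0.03      ]
```

```bash
python3 -m crank '[{"offset":[0,0,-0.06],"twist":[0,0,0]},{"offset":[0.04,-0.04,-0.07],"twist":[0,0,-5]},{"offset":[0.08,-0.08,-0.07],"twist":[0,0,-10]},{"offset":[0.12,-0.12,-0.07],"twist":[0,0,-15]},{"offset":[0.16,-0.16,-0.07],"twist":[0,0,-20]},{"offset":[0.2,-0.2,-0.07],"twist":[0,0,-25]},{"offset":[0.24,-0.24,-0.07],"twist":[0,0,-30]},{"offset":[0.28,-0.28,-0.07],"twist":[0,0,-35]},{"offset":[0.32,-0.32,-0.07],"twist":[0,0,-40]},{"offset":[0.36,-0.36,-0.07],"twist":[0,0,-45]},{"offset":[0.4,-0.4,-0.07],"twist":[0,0,-50]},{"offset":[0.44,-0.44,-0.07],"twist":[0,0,-55]},{"offset":[0.48,-0.48,-0.07],"twist":[0,0,-60.6]},{"offset":[0.52,-0.52,-0.07],"twist":[0,0,-60.6]},{"offset":[0.56,-0.55,-0.07],"twist":[0,0,-60.6]},{"offset":[0.6,-0.58,-0.05],"twist":[0,0,-60.6]},{"offset":[0.628,-0.604,0],"twist":[0,0,-60.6]},{"offset":[0.628,-0.604,0.05],"twist":[0,0,-60.6]},{"offset":[0.628,-0.604,0.1],"twist":[0,0,-60.6]},{"offset":[0.628,-0.604,0.1],"twist":[0,0,-60.6]}]' 0 40
python3 - <<'E'
from h import *
o=get_obs(); print(R.from_rotvec(o["tool_rot"]).as_matrix().round(3),o["tool_pos"],o["opening"],o["contact_force"])
p=o["tool_pos"]
out=[]
for n in("top","side"):
    im=get_image(n)[:,:,::-1].copy(); a=proj(n,p); b=proj(n,[p[0],p[1],.066]); print(n,a,b)
    c,r=int(b[0]),int(b[1]); w=60
    out.append(cv2.resize(im[r-w:r+w,c-w:c+w],(390,390),interpolation=cv2.INTER_CUBIC))
cv2.imwrite("pics/b1.png",np.hstack(out))
E
```

```text
t: 3.0
tool_pos: [0.5954, 0.189, 0.1258]
tool_rot: [-2.401, -2.018, 0.015]
contact_force: [-0.9, -0.0, -0.1]
opening: -0.0002
grip_force: 0.0
[[ 0.172  0.985 -0.011]
 [ 0.985 -0.172 -0.002]
 [-0.004 -0.01  -1.   ]] [0.59540373 0.1889599  0.12576874] -0.00015610217781550514 [-0.92415421 -0.01614197 -0.09044862]
top [203.53503921 201.4272838 ] [205.89668357 202.98946718]
side [227.2689888  263.87278629] [228.88201553 277.18183773]
```

View pics/b1.png

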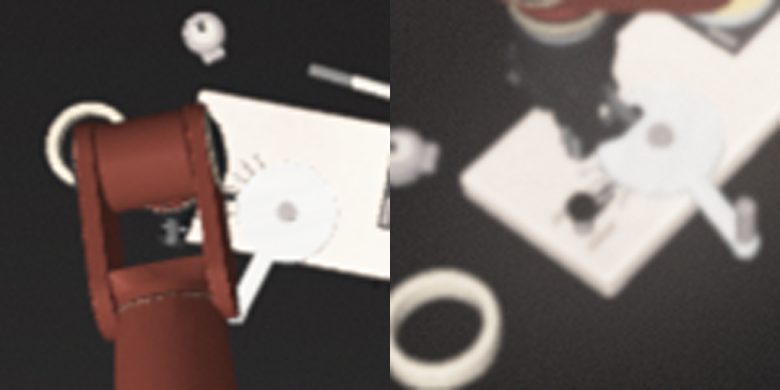

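The side half shows the fingertips at about (226,265) px, matching the projected TCP. The button is just below them at (228,281), which puts it about 3 mm further in +y than my estimate, and clear. I'll descend and press.

```bash
python3 -m crank '[{"offset":[0.003,0,0.03],"twist":[0,0,0]},{"offset":[0.003,0,0.05],"twist":[0,0,0]},{"offset":[0.003,0,0.06],"twist":[0,0,0]},{"offset":[0.003,0,0.06],"twist":[0,0,0]},{"offset":[0.003,0,0.064],"twist":[0,0,0]},{"offset":[0.003,0,0.066],"twist":[0,0,0]},{"offset":[0.003,0,0.068],"twist":[0,0,0]},{"offset":[0.003,0,0.068],"twist":[0,0,0]}]'
```

```text
t: 4.1
tool_pos: [0.6001, 0.1926, 0.0641]
tool_rot: [2.405, 2.02, 0.002]
contact_force: [-1.2, -0.9, 4.4]
opening: 0.0
grip_force: 1.9
```

```bash
python3 -m crank '[{"offset":[0,0,0.002],"twist":[0,0,0]},{"offset":[0,0,0.004],"twist":[0,0,0]},{"offset":[0,0,0.006],"twist":[0,0,0]},{"offset":[0,0,0.0075],"twist":[0,0,0]},{"offset":[0,0,0.0075],"twist":[0,0,0]},{"offset":[0,0,0.0075],"twist":[0,0,0]}]'
```

```text
t: 4.85
tool_pos: [0.6002, 0.1927, 0.0578]
tool_rot: [2.405, 2.021, 0.001]
contact_force: [-4.1, -0.5, 11.8]
opening: -0.0
grip_force: 5.8
```

```bash
python3 -m crank '[{"offset":[0,0,0.001],"twist":[0,0,0]},{"offset":[0,0,0.001],"twist":[0,0,0]},{"offset":[0,0,0.001],"twist":[0,0,0]},{"offset":[0,0,0.001],"twist":[0,0,0]},{"offset":[0,0,0.001],"twist":[0,0,0]},{"offset":[0,0,0.001],"twist":[0,0,0]},{"offset":[0,0,0.001],"twist":[0,0,0]},{"offset":[0,0,0.001],"twist":[0,0,0]},{"offset":[0,0,0.001],"twist":[0,0,0]},{"offset":[0,0,0.001],"twist":[0,0,0]},{"offset":[0,0,0.001],"twist":[0,0,0]},{"offset":[0,0,0.001],"twist":[0,0,0]},{"offset":[0,0,0.001],"twist":[0,0,0]},{"offset":[0,0,0.001],"twist":[0,0,0]},{"offset":[0,0,0.001],"twist":[0,0,0]},{"offset":[0,0,0.001],"twist":[0,0,0]},{"offset":[0,0,0.001],"twist":[0,0,0]},{"offset":[0,0,0.001],"twist":[0,0,0]},{"offset":[0,0,0.001],"twist":[0,0,0]},{"offset":[0,0,0.001],"twist":[0,0,0]}]'
python3 - <<'E'
from h import *
im=get_image("side"); d=cut_out("lever_post","side"); print([(x["confidence"],np.round(x["rect"],1)) for x in d[:2]])
from fit import T,post,r
for q in(0,.2,.42): print(q,proj("side",T(*r.x[:3],post(q))).round(1))
cv2.imwrite("pics/s2.png",cv2.resize(im[200:330,180:330,::-1],None,fx=4,fy=4,interpolation=cv2.INTER_CUBIC))
E
```

```text
t: 7.35
tool_pos: [0.6003, 0.1927, 0.0576]
tool_rot: [2.405, 2.021, 0.001]
contact_force: [-6.3, -0.9, 15.5]
opening: 0.0001
grip_force: 7.7
[(0.64, array([255. , 272.4,  32.2,  60.8]))]
0 [258.8 283.8]
0.2 [268.3 281.4]
0.42 [277.7 277.1]
```

View pics/s2.png

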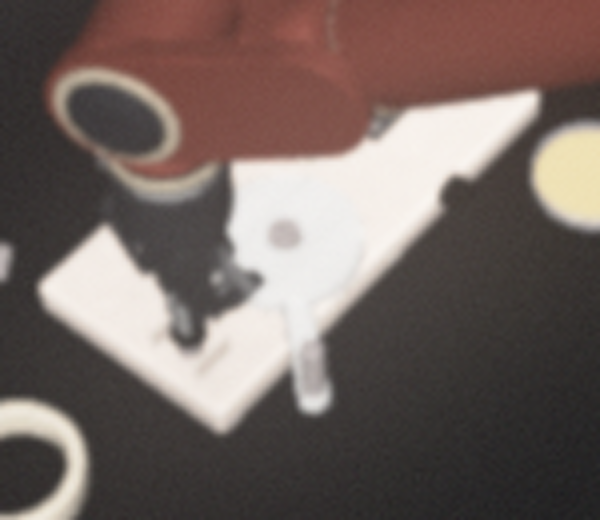

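The post top is now at about (258,286) px and the prediction for the stop is (259,284), so the lever is fully back. I'll let the button up and go over the post.

```bash
python3 -m crank '[{"offset":[0,0,-0.005],"twist":[0,0,0]},{"offset":[0,0,-0.01],"twist":[0,0,0]},{"offset":[0,0,-0.02],"twist":[0,0,0]},{"offset":[0,0,-0.05],"twist":[0,0,0]},{"offset":[0,0,-0.1],"twist":[0,0,0]},{"offset":[0,0,-0.1],"twist":[0,0,0]}]'
python3 -m crank '[{"offset":[-0.005,-0.03,0],"twist":[0,0,-10]},{"offset":[-0.01,-0.06,0],"twist":[0,0,-20]},{"offset":[-0.022,-0.097,0],"twist":[0,0,-30]},{"offset":[-0.022,-0.097,0],"twist":[0,0,-40]},{"offset":[-0.022,-0.097,0],"twist":[0,0,-49.3]},{"offset":[-0.022,-0.097,0],"twist":[0,0,-49.3]},{"offset":[-0.022,-0.097,0],"twist":[0,0,-49.3]}]' 0.7 20
python3 - <<'E'
from h import *
from fit import T,post,r
o=get_obs(); print(R.from_rotvec(o["tool_rot"]).as_matrix().round(3),o["contact_force"].round(1),o["opening"])
im=get_image("side"); print(proj("side",o["tool_pos"]),proj("side",T(*r.x[:3],post(0))))
cv2.imwrite("pics/s3.png",cv2.resize(im[200:330,180:330,::-1],None,fx=4,fy=4,interpolation=cv2.INTER_CUBIC))
E
```

```text
t: 8.2
tool_pos: [0.6024, 0.193, 0.1601]
tool_rot: [2.402, 2.018, 0.012]
contact_force: [-0.3, 0.1, -0.5]
opening: 0.0
grip_force: 0.0
t: 9.07
tool_pos: [0.4999, 0.1874, 0.154]
tool_rot: [-1.346, -2.837, 0.001]
contact_force: [0.3, 0.0, 0.7]
opening: 0.0599
grip_force: 0.0
[[-0.633  0.775 -0.001]
 [ 0.775  0.633 -0.   ]
 [ 0.001 -0.001 -1.   ]] [0.3 0.  0.7] 0.0598916861815968
[259.71976845 271.56196801] [258.83725574 283.76871456]
```

View pics/s3.png

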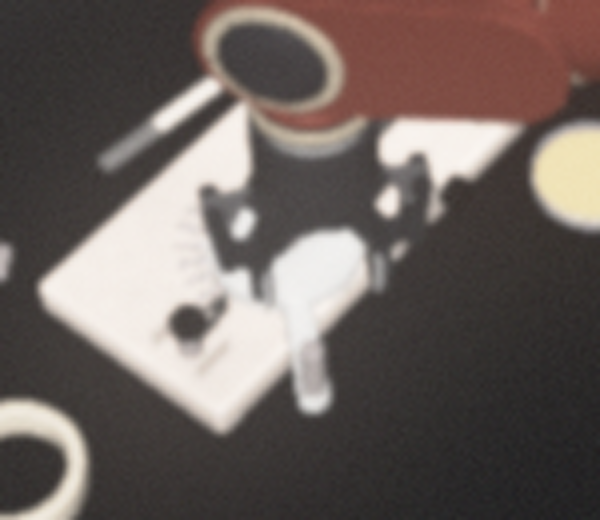

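The side crop shows the button up, the post at (258,286) px still at its stop, and the open fingers centred over it. I'll descend and grasp.

```bash
python3 -m crank '[{"offset":[0.003,0,0.03],"twist":[0,0,0]},{"offset":[0.003,0,0.06],"twist":[0,0,0]},{"offset":[0.003,0,0.08],"twist":[0,0,0]},{"offset":[0.003,0,0.089],"twist":[0,0,0]},{"offset":[0.003,0,0.089],"twist":[0,0,0]},{"offset":[0.003,0,0.089],"twist":[0,0,0]}]' 
python3 -m crank '[{"offset":[0,0,0],"twist":[0,0,0]},{"offset":[0,0,0],"twist":[0,0,0]},{"offset":[0,0,0],"twist":[0,0,0]},{"offset":[0,0,0],"twist":[0,0,0]},{"offset":[0,0,0],"twist":[0,0,0]},{"offset":[0,0,0],"twist":[0,0,0]}]' 0 30
python3 - <<'E'
from h import *
o=get_obs();print(R.from_rotvec(o["tool_rot"]).as_matrix().round(3),o["tool_pos"].round(4))
E
```

```text
t: 9.88
tool_pos: [0.4993, 0.1901, 0.067]
tool_rot: [1.343, 2.838, 0.002]
contact_force: [-0.3, 0.1, 0.0]
opening: 0.06
grip_force: 0.0
t: 10.62
tool_pos: [0.4992, 0.1903, 0.0669]
tool_rot: [1.343, 2.839, 0.003]
contact_force: [0.0, 2.5, 5.9]
opening: 0.0146
grip_force: 29.5
[[-0.634  0.773  0.002]
 [ 0.773  0.634  0.001]
 [-0.001  0.002 -1.   ]] [0.4992 0.1903 0.0669]
```

```bash
cat > st.py <<'E'
from h import *
P=np.array([0.5824,0.0923]); o=get_obs(); M=R.from_rotvec(o["tool_rot"]).as_matrix(); d=o["tool_pos"][:2]-P
q=np.arctan2(d[1],d[0])-(2.4316-.174)
f=M.T@o["contact_force"]
print("q_tool",(q+np.pi)%(2*np.pi)-np.pi,"r",np.hypot(*d),"yaw",np.degrees(np.arctan2(M[1,0],M[0,0])),"F tool",f.round(2),"grip",o["grip_force"],o["opening"])
E
python3 st.py
python3 -m crank '[{"offset":[-0.0005,-0.0114,0],"twist":[0,0,-5.2]},{"offset":[-0.0021,-0.0227,0],"twist":[0,0,-10.3]},{"offset":[-0.0046,-0.0339,0],"twist":[0,0,-15.5]},{"offset":[-0.0081,-0.0447,0],"twist":[0,0,-20.6]},{"offset":[-0.0127,-0.0552,0],"twist":[0,0,-25.8]},{"offset":[-0.0181,-0.0653,0],"twist":[0,0,-30.9]},{"offset":[-0.0244,-0.0748,0],"twist":[0,0,-36.1]},{"offset":[-0.0315,-0.0838,0],"twist":[0,0,-41.3]},{"offset":[-0.0315,-0.0838,0],"twist":[0,0,-41.3]},{"offset":[-0.0315,-0.0838,0],"twist":[0,0,-41.3]}]'
python3 st.py
```

```text
q_tool 0.016875880642345464 r 0.12853049944876124 yaw 129.3729716720966 F tool [ 1.95  1.64 -5.85] grip 29.530212879180908 0.014561331911354797
t: 11.88
tool_pos: [0.4591, 0.1121, 0.0672]
tool_rot: [0.256, 3.116, 0.003]
contact_force: [19.9, 1.9, -10.4]
opening: 0.015
grip_force: 29.6
q_tool 0.7247206590581055 r 0.12486145636989866 yaw 170.59572838556136 F tool [-19.13   5.13  10.75] grip 29.561723470687866 0.014957778796845787
```

```bash
python3 -m crank '[{"offset":[-0.002,0,0],"twist":[0,0,0]},{"offset":[-0.002,0,0],"twist":[0,0,0]},{"offset":[-0.002,0,0],"twist":[0,0,0]}]'|head -1; python3 st.py
python3 -m crank '[{"offset":[-0.0005,-0.0038,0],"twist":[0,0,-1.7]},{"offset":[-0.0005,-0.0038,0],"twist":[0,0,-1.7]}]'|head -1; python3 st.py
python3 -m crank '[{"offset":[-0.0005,-0.0038,0],"twist":[0,0,-1.7]},{"offset":[-0.0005,-0.0038,0],"twist":[0,0,-1.7]}]'|head -1; python3 st.py
python3 -m crank '[{"offset":[-0.0005,-0.0038,0],"twist":[0,0,-1.7]},{"offset":[-0.0005,-0.0038,0],"twist":[0,0,-1.7]}]'|head -1; python3 st.py
python3 - <<'E'
from h import *
from fit import T,post,r
im=get_image("side"); print([proj("side",T(*r.x[:3],post(q))).round(1).tolist() for q in (.7,.8,.9)])
cv2.imwrite("pics/s4.png",cv2.resize(im[200:330,180:330,::-1],None,fx=4,fy=4,interpolation=cv2.INTER_CUBIC))
E
```

```text
t: 12.25
q_tool 0.7231708737321063 r 0.12490283820133198 yaw 170.62258811856884 F tool [-10.41   5.08   3.62] grip 30.29448688030243 0.015174094754479256
t: 12.5
q_tool 0.7550660543084384 r 0.12474435257185448 yaw 172.3403910811073 F tool [-9.91  4.23  3.27] grip 30.34676492214203 0.015057597051589553
t: 12.75
q_tool 0.7902693547150768 r 0.12459235952648168 yaw 174.0558419625044 F tool [-9.08  1.75  1.13] grip 30.447185039520264 0.014940655677099315
t: 13.0
q_tool 0.8194396192623064 r 0.12436907273139036 yaw 175.74214353208157 F tool [-8.24  2.48  0.45] grip 30.51816076040268 0.014896805427192334
[[287.5, 269.4], [290.2, 266.3], [292.5, 262.9]]
```

View pics/s4.png

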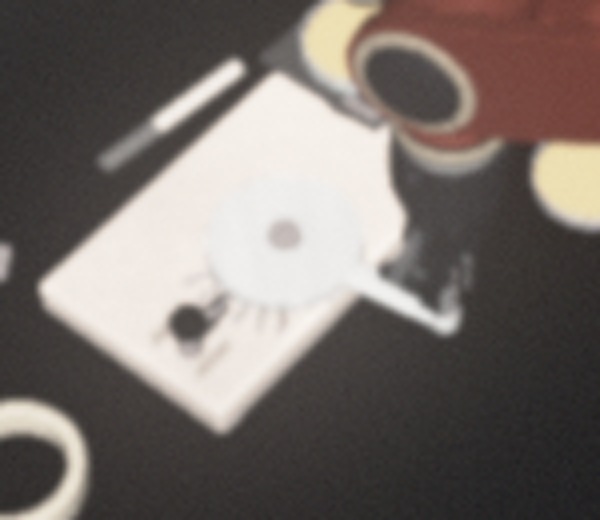

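Run:
```python
from h import *
from fit import T,post,r
v=r.x
for z in (.052,):
  for q in (0,.02,.8,.84,.88,.92,.96): 
    d=proj("side",T(*v[:3],post(q,z)))-proj("side",T(*v[:3],(0,0,.06))); print(z,q,d.round(1),np.degrees(np.arctan2(d[1],d[0])).round(1))
print(np.degrees(np.arctan2(160,30)),np.degrees(np.arctan2(84,160)))
# arm centreline from the pictures: white pixels in radial band about the hub
for f in ("s3","s4"):
    g=cv2.imread(f"pics/{f}.png").min(axis=2).astype(float)
    for rad in (100,115,130,145):
        a=np.radians(np.arange(0,110,.5)); p=[g[int(234+rad*np.sin(t)),int(284+rad*np.cos(t))] for t in a]
        print(f,rad,"".join("%4d"%x for x in p[::8]))
```

```text
0.052 0 [ 7.8 39.5] 78.9
0.052 0.02 [ 8.7 39.3] 77.5
0.052 0.8 [38.4 22.2] 30.0
0.052 0.84 [39.3 20.9] 27.9
0.052 0.88 [40.2 19.5] 25.9
0.052 0.92 [41.  18.2] 23.9
0.052 0.96 [41.8 16.8] 21.9
79.38034472384487 27.699472808055
s3 100   67  67  73 107 141 146 135 133 135 120 102 101 103 115 132 143 174 192 222 235 237 234 221 229 231 233 232 233
s3 115   70 114 161 136  73  69  74  86  72  58  57  60  60  57  61  57  60  72 149 189 200 223 225 236 231 231 229 230
s3 130   67  71  61  57  57  56  57  55  53  55  56  58  59  56  58  56  59  61 115 177 171 202 171 205 230 232 230 229
s3 145   58  55  56  54  56  55  54  54  57  55  55  56  55  56  56  58  57  56  82 153 171 183  77 124 190 228 232 230
s4 100  235 237 237 225 187 176 211 236 239 205 118 104 105 116 133 143 170 189 201 216 231 235 231 221 226 226 220 225
s4 115  207 199 188 162 120 112 150 233 235 161  70  68  66  64  67  68  70  68  84 131 170 197 223 232 230 228 227 226
s4 130  106 119 120 109 107  89 127 233 231 106  63  63  64  65  65  63  64  66  64  67  67  94 165 202 226 229 228 226
s4 145   76  75  71  71  91  73  97 230 219  73  60  63  63  64  61  60  62  61  63  61  62  62  66 123 187 226 230 226
```

The arm's direction in the side image gives q ≈ 0.82, in agreement with the tool reading, and the force is falling after the fourth peak. I'll continue in small steps.

```bash
python3 -m crank '[{"offset":[-0.001,-0.0025,0],"twist":[0,0,-1.1]},{"offset":[-0.001,-0.0025,0],"twist":[0,0,-1.1]}]'|head -1; python3 st.py
python3 -m crank '[{"offset":[-0.001,-0.0025,0],"twist":[0,0,-1.1]},{"offset":[-0.001,-0.0025,0],"twist":[0,0,-1.1]}]'|head -1; python3 st.py
python3 -m crank '[{"offset":[-0.001,-0.0025,0],"twist":[0,0,-1.1]},{"offset":[-0.001,-0.0025,0],"twist":[0,0,-1.1]}]'|head -1; python3 st.py
python3 -m crank '[{"offset":[-0.0005,-0.0025,0],"twist":[0,0,-1.1]},{"offset":[-0.0005,-0.0025,0],"twist":[0,0,-1.1]}]'|head -1; python3 st.py
```

```text
t: 13.3
q_tool 0.8376248890751352 r 0.12428579542504684 yaw 176.83795691480748 F tool [-4.69  2.7  -3.08] grip 30.827767252922058 0.014719078029034242
t: 13.55
q_tool 0.8579434665338614 r 0.12421184807875538 yaw 177.96967308067806 F tool [-1.9   3.   -5.55] grip 31.157224774360657 0.015183268123611903
t: 13.8
q_tool 0.8780001841810616 r 0.12406776072115659 yaw 179.0731885050185 F tool [ 1.91  1.99 -8.92] grip 31.45571529865265 0.0148844304316086
t: 14.05
q_tool 0.8979230307174939 r 0.12398314895645007 yaw -179.82000453067525 F tool [  2.22   1.56 -10.43] grip 31.566588878631592 0.015440712077392482
```

```bash
python3 -m crank '[{"offset":[0,-0.0025,-0.001],"twist":[0,0,-1.1]},{"offset":[0,-0.0025,-0.001],"twist":[0,0,-1.1]}]'|head -1; python3 st.py
python3 -m crank '[{"offset":[0,0.0025,0],"twist":[0,0,1.1]},{"offset":[0,0.0025,0],"twist":[0,0,1.1]}]'|head -1; python3 st.py
python3 -m crank '[{"offset":[0,0.0025,0],"twist":[0,0,1.1]},{"offset":[0,0.0025,0],"twist":[0,0,1.1]}]'|head -1; python3 st.py
python3 -m crank '[{"offset":[0,0.0025,0],"twist":[0,0,1.1]},{"offset":[0,0.0025,0],"twist":[0,0,1.1]}]'|head -1; python3 st.py
```

```text
t: 14.3
q_tool 0.9167172510656183 r 0.12384992087948339 yaw -178.74615863330354 F tool [-1.93  4.22 -3.87] grip 30.967842042446136 0.014766846504872625
t: 14.55
q_tool 0.8986375070046932 r 0.12396672493602906 yaw -179.85792561582002 F tool [-0.68  2.61 -5.05] grip 31.06767475605011 0.015357469357172563
t: 14.8
q_tool 0.8785733561121614 r 0.12409702240322606 yaw 179.04492547408896 F tool [ 1.19  4.21 -5.68] grip 31.119171380996704 0.014996353422695957
t: 15.05
q_tool 0.8584105438485032 r 0.12417904323687111 yaw 177.94486989197958 F tool [ 0.56  1.5  -5.64] grip 31.16208851337433 0.014961023490704248
```

```bash
python3 -m crank '[{"offset":[0,0.0025,0],"twist":[0,0,1.1]},{"offset":[0,0.0025,0],"twist":[0,0,1.1]}]'|head -1; python3 st.py
python3 -m crank '[{"offset":[0,0.0025,0],"twist":[0,0,1.1]},{"offset":[0,0.0025,0],"twist":[0,0,1.1]}]'|head -1; python3 st.py
python3 -m crank '[{"offset":[0,0.0025,0],"twist":[0,0,1.1]},{"offset":[0,0.0025,0],"twist":[0,0,1.1]}]'|head -1; python3 st.py
```

```text
t: 15.3
q_tool 0.8384302226638525 r 0.12428362102236687 yaw 176.8461120783197 F tool [ 1.99  2.17 -6.34] grip 31.203884482383728 0.014905321013212165
t: 15.55
q_tool 0.8193580660519135 r 0.12443448975941952 yaw 175.75010385678488 F tool [ 1.94  1.35 -7.05] grip 31.252931356430054 0.014853781876160935
t: 15.8
q_tool 0.8062111189063144 r 0.12457277391082684 yaw 174.67321769904612 F tool [ 3.55 -2.12 -8.11] grip 31.40400767326355 0.015456679546317215
```

```bash
python3 -m crank '[{"offset":[0,0.002,0],"twist":[0,0,0.8]},{"offset":[0,0.002,0],"twist":[0,0,0.8]}]'|head -1; python3 st.py
python3 - <<'E'
from h import *
im=get_image("side")
cv2.imwrite("pics/s5.png",cv2.resize(im[200:330,180:330,::-1],None,fx=4,fy=4,interpolation=cv2.INTER_CUBIC))
from scipy.optimize import brentq
from fit import T,post,r
for f in ("s3","s5"):
    g=cv2.imread(f"pics/{f}.png").min(axis=2)
    a=np.arange(15,110,.25) if f=="s3" else np.arange(18,50,.25)
    for rad in (115,125,135,145):
        p=cv2.GaussianBlur(np.array([g[int(234+rad*np.sin(t)),int(284+rad*np.cos(t))] for t in np.radians(a)],float)[:,None],(1,9),0)[:,0]
        m=p>150; e=np.flatnonzero(np.diff(m.astype(int))); print(f,rad,a[e])
E
```

```text
t: 16.05
q_tool 0.7974562441334414 r 0.12466794560733521 yaw 173.8911255347487 F tool [ 2.72 -4.86 -8.82] grip 31.62266045808792 0.015211713823373987
s3 115 [72.]
s3 125 [72.5]
s3 135 [74.5  87.   88.75]
s3 145 [75.5  85.5  93.25]
s5 115 [25.75 37.  ]
s5 125 [26.5 36. ]
s5 135 [27.  35.5]
s5 145 [27.5  34.75]
```

View pics/s5.png

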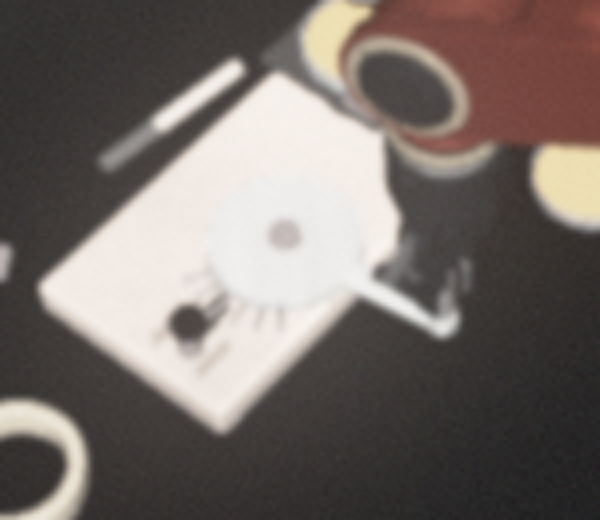

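```bash
python3 -m crank '[{"offset":[0,-0.0043,0],"twist":[0,0,-1.9]},{"offset":[0,-0.0085,0],"twist":[0,0,-3.8]},{"offset":[0,-0.0085,0],"twist":[0,0,-3.8]},{"offset":[0,-0.0085,0],"twist":[0,0,-3.8]},{"offset":[0,-0.0085,0],"twist":[0,0,-3.8]},{"offset":[0,-0.0085,0],"twist":[0,0,-3.8]},{"offset":[0,-0.0085,0],"twist":[0,0,-3.8]},{"offset":[0,-0.0085,0],"twist":[0,0,-3.8]}]'; python3 st.py
python3 - <<'E'
from h import *
im=get_image("top"); g=get_image("top")
print([(n,[(round(d["confidence"],2),np.round(d["rect"],1).tolist()) for d in cut_out(n,"top")[:1]]) for n in ("lever_post","spare_dish","tally","tape")])
cv2.imwrite("pics/t6.png",cv2.resize(im[130:290,140:340,::-1],None,fx=3.5,fy=3.5,interpolation=cv2.INTER_CUBIC))
E
```

```text
t: 17.1
tool_pos: [0.4582, 0.0964, 0.067]
tool_rot: [-0.065, -3.141, 0.001]
contact_force: [-0.3, 1.4, 5.4]
opening: 0.0148
grip_force: 31.1
q_tool 0.8510270478568343 r 0.12423131148103662 yaw 177.61416681947654 F tool [ 0.39  1.4  -5.42] grip 31.074716448783875 0.014841799923018106
[('lever_post', []), ('spare_dish', [(0.62, [283.0, 250.7, 20.7, 23.2])]), ('tally', [(0.21, [232.4, 208.6, 32.3, 39.1])]), ('tape', [(0.79, [173.6, 184.9, 26.1, 28.7])])]
```

View pics/t6.png

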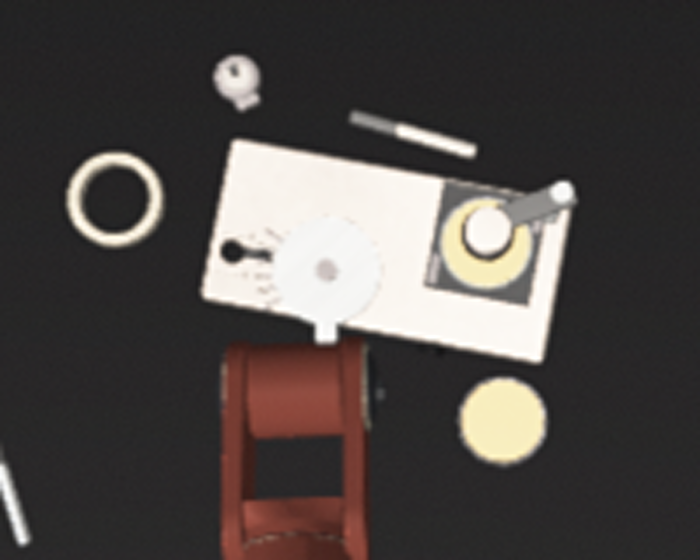

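The top view has the bystanders in place, and the arm direction gives about 0.86 rad. Only the fourth click fits that, and the pawl barred the way back 0.035 rad behind this pose. I'm handing it in.

```bash
python3 -c "
from station import *
print(finish_job())"
```

```text
the job is handed in; nothing more can be done
None
```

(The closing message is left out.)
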